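# Pack tapered cartons head to tail in a dispensary tray

### The arm

A 6-joint arm with a two-finger parallel gripper is mounted at the origin on the work surface. World frame = base frame: x ahead of the robot, y to its left, z up, the work surface at z = 0. Lengths are in m, angles in rad, forces in N, time in s.
With the tool pointing down it reaches from about 0.325 to 0.875 m from the base axis. Payload 4.4 kg.
Tool frame: the origin (TCP) lies on the centre line of the jaws, within the pads' length; the fingertips stand 17 mm ahead of it and the grasp point (between the pads) lies 2 mm behind it; z points along the fingers, y is the line along which they close (so a half turn about z gives the same grasp; the last joint's range is limited). The gripper opens to 85 mm and grips with 20 to 120 N. Pads are 22 mm wide; open, the fingers measure 114 mm over their backs; the gripper's body (76 mm by 85 mm) begins 54 mm behind the grasp point. The pads swing forward as they close: fully open they stand 13 mm farther back than shut.
Start: joints at [-1.313, 0.207, 1.542, -0, 1.393, -0.15], TCP at [0.228, -0.528, 0.248] pointing down, gripper open.
Joint ranges: [-2.73, 2.73], [-0.86, 2.22], [0.23, 2.46], [-1.11, 4.25], [0.08, 2.63], [-2.82, 2.82]. Speed limits (rad/s): [2.79, 2.79, 3.14, 3.14, 3.14, 3.14].

### API

Orientations are given as a unit quaternion [w, x, y, z].
In Python, from station import robot gives the robot as it stands. The module is installed in compiled form; this text tells all that it offers.
- The arm moves only by the tool servo_tool, never from a script. Its argument "steps" is a list of rows, each a list of 7 numbers: the shift along the tool's x, y, z in m, then the turn, a rotation vector about the tool's x, y, z in rad, then the finger opening in m, from 0 to 0.0854. A call has exactly 5 rows; each row is the pose to reach, as a shift and turn from the pose commanded when the call began, along the tool's axes at that moment; what a row does not reach only later rows make up. A row lasts 1/10 s, in which the tool goes at most 50 mm and 8.59 degrees, less where a joint would pass 70% of its speed; a pose out of reach is approached as far as the arm can. A call with a gripper value outside its range is refused whole. The fingers move at their own pace and stop on an object; "newtons" is the grip in N (left out, the last holds). Time passes only in rows, so rows that repeat a pose let the fingers close, or fill a call up. It gives the time, the measured TCP pose, the force, the opening and the grip force at its end, in the units of the state.
- robot.sense(): the state, without advancing time (a new reading comes with each control period).
- robot.read_camera(name): name is "side" or "top" or "wrist"; returns (picture, depth): 480x640x3 uint8, red, green, blue; 480x640 float32, m along the optical axis (not along the pixel's ray), 0 where there is no reading.
- robot.calibration(name): a dict with "intrinsics" (3x3 intrinsics, pixels), "pose" (4x4, takes a point from camera to world coordinates); the wrist camera has in their place "hand_eye" (4x4, takes a point from camera to tool coordinates, whose origin is the TCP and whose axes are the flange's). Camera axes: x right, y up, looking along -z (the intrinsics and any distortion apply to the point x, -y, -z); pixel columns grow to the right and rows downward; lengths in m; the calibration is good to about 2 mm. A picture is of the moment at which its call begins: read the wrist's pose just before it. calibration takes no time and is no camera call.
- robot.sign_off(): hands the job in; it is judged then, once.
The state is a dict: "time": time; "qpos": joint angles; "dq": joint speeds; "joint_efforts": joint torques, N m; "tcp_pos": TCP position; "ee_rot": TCP orientation; "contact_force": force on the tool from outside, world axes, zero at the start; "torque": the same for the moment, N m; "opening": finger opening in m; "gripper_force": force on a finger pad.
Only numpy, scipy, OpenCV 4.12 (cv2) and the standard library are available. Lean on these libraries where they do the work, as an engineer would, in place of code of your own. Each camera call takes 0.05 s, during which the arm holds its last target. There are 200 camera calls.

### The job

Fill the open-fronted wooden tray with the four tapered cartons: stand them upright on its floor side by side, alternately thick end and thin end to the back, each pushed fully home against the back board, including the one already in the tray, which is not home yet. Do not tip any carton over, and leave everything else on the counter where it stands.

Things in the scene. Friction and masses are not known exactly. Their poses are not given: they have to be found in the camera images.
- tray_in (a point): open-fronted wooden tray fixed to the counter; point on its floor (6 mm above the counter) at the centre of the 60 (x) by 155 mm (y) rectangle to fill. x: to the back board; y: to the left wall; z up. No wall in front (-x), where the floor runs on 40 mm past the rectangle. The four cartons' widths sum to 152 mm: 3 mm to spare
- tray_back (a point): middle of the foot of the tray's back board, on its inner face (30 mm from the rectangle's centre); board 14 mm high above the tray floor, 10 mm thick; axes as the tray's
- tray_left (a point): foot of the tray's left side wall, on its inner face, 77.5 mm from the rectangle's centre; walls 26 mm high above the tray floor, 10 mm thick, 100 mm long (from 70 mm in front of this point to 30 mm behind). A carton here has its thick end to the back and its straight face against this wall; next one thin end back, and so on
- tray_right (a point): foot of the tray's right side wall, like the left one. A carton here has its thin end to the back and its straight face against this wall, so it can be slid in from the front into a gap that narrows to the back
- carton_a_mid (a point): wedge carton already in the tray near the left wall, thick end back, not home; 70 mm tall, 60 long, 48 wide at the thick end, 28 at the thin, one long face straight (square to the ends), the other slanting; 70-140 g. Point half-way up and along, 14 mm in from the straight face: pinch the two ends on this line, 60 mm apart, in the upper half. x to the thick end, y to the straight face
- carton_b_mid (a point): wedge-shaped white carton upright on the counter; 70 mm tall, 60 long, 48 wide at the thick end, 28 at the thin, one long face straight (square to the ends), the other slanting; 70-140 g. Point half-way up and along, 14 mm in from the straight face: pinch the two ends on this line, 60 mm apart, in the upper half. x to the thick end, y to the straight face
- carton_c_mid (a point): wedge-shaped white carton upright on the counter; 70 mm tall, 60 long, 48 wide at the thick end, 28 at the thin, one long face straight (square to the ends), the other slanting; 70-140 g. Point half-way up and along, 14 mm in from the straight face: pinch the two ends on this line, 60 mm apart, in the upper half. x to the thick end, y to the straight face
- carton_d_mid (a point): wedge-shaped white carton upright on the counter; 70 mm tall, 60 long, 48 wide at the thick end, 28 at the thin, one long face straight (square to the ends), the other slanting; 70-140 g. Point half-way up and along, 14 mm in from the straight face: pinch the two ends on this line, 60 mm apart, in the upper half. x to the thick end, y to the straight face
- pill_bottle: bystander, to be left alone: small amber pill bottle with white cap, 36 mm across, 70 mm tall; origin at the centre of its underside
- flat_carton: bystander, to be left alone: flat white and green medicine carton 85 x 50 x 24 mm; origin at the centre of its underside
- ointment_jar: bystander, to be left alone: white ointment jar, 44 mm across, 45 mm tall; origin at the centre of its underside
- mortar: bystander, to be left alone: white ceramic mortar bowl, 100 mm across, 60 mm tall; origin at the centre of its underside
- spatula: bystander, to be left alone: spatula 200 mm long lying flat; origin at the centre of its underside
- calculator: bystander, to be left alone: black calculator 130 x 80 x 16 mm; origin at the centre of its underside
- water_bottle: bystander, to be left alone: clear water bottle 64 mm across, 210 mm tall; origin at the centre of its underside
- tablet_jar: bystander, to be left alone: white tablet jar 70 mm across, 110 mm tall; origin at the centre of its underside
Not all that is in view belongs to the job. What is shaped like the part that bears carton_a_mid but green or red is not meant.

How it is judged:
By the outcome, as a careful person would: the job done as asked, in the order asked, and still so for the second after the job is handed in, with the robot touching nothing.
It also fails if it takes over 72 s, if anything falls off the work surface, if the arm or the gripper's body presses on something with over 40 N, if the wrist force passes 120 N, or if a joint passes its speed limit or range.

## Working session

There is one attempt and no reset: what is moved stays moved. The work goes in short steps, Python scripts to look and compute and a tool call to move; the robot and the scene stay as the last step left them, time stands still between calls to the robot, and variables do not carry over. Pictures are saved under pics/ and viewed, at most 10 in all, crops included, and the job is handed in when it is done.

Besides the shell and the picture viewer there is one more tool, called after "Emit:" by a JSON object that holds its "api" and its "payload", one argument or row to a line. servo_tool: Moves the arm, as the interface text tells. Its arguments: {"type":"object","properties":{"steps":{"type":"array"},"newtons":{"type":"number"}},"required":["steps"]}

```bash
mkdir -p pics
cat > h.py <<'E'
import numpy as np, cv2
from station import robot
def snap(n,save=None):
    s=robot.sense(); p,d=robot.read_camera(n)
    if save: cv2.imwrite('pics/'+save,p[...,::-1])
    return s,p,d
E
python3 - <<'E'
from h import *
np.set_printoptions(precision=4,suppress=True)
for n in('top','side'):
    s,p,d=snap(n,n+'.png'); c=robot.calibration(n); print(n,{k:np.array(v) if not isinstance(v,(str,dict)) else v for k,v in c.items()}); np.save(n+'_d.npy',d)
c=robot.calibration('wrist');print(c)
s=robot.sense();print(s)
E
```

```text
top {'intrinsics': array([[492.806 ,   0.    , 327.753 ],
       [  0.    , 492.806 , 243.0566],
       [  0.    ,   0.    ,   1.    ]]), 'pose': array([[-0.0091,  0.9912, -0.1323,  0.4231],
       [-0.9997, -0.0117, -0.0192,  0.0032],
       [-0.0206,  0.1321,  0.991 ,  1.2238],
       [ 0.    ,  0.    ,  0.    ,  1.    ]])}
side {'intrinsics': array([[606.4721,   0.    , 316.5453],
       [  0.    , 606.4721, 241.838 ],
       [  0.    ,   0.    ,   1.    ]]), 'pose': array([[-0.9813,  0.0958, -0.1668,  0.3796],
       [-0.1922, -0.5172,  0.834 ,  1.0232],
       [-0.0064,  0.8505,  0.526 ,  0.7253],
       [ 0.    ,  0.    ,  0.    ,  1.    ]])}
{'intrinsics': array([[406.5054,   0.    , 312.8339],
       [  0.    , 406.5054, 250.3213],
       [  0.    ,   0.    ,   1.    ]]), 'hand_eye': array([[-0.0011,  0.9637,  0.2671,  0.0677],
       [ 1.    ,  0.0013, -0.0007, -0.0008],
       [-0.001 ,  0.2671, -0.9637, -0.125 ],
       [ 0.    ,  0.    ,  0.    ,  1.    ]])}
{'time': 0.1, 'qpos': array([-1.3135,  0.2074,  1.5428, -0.    ,  1.3935, -0.1505]), 'dq': array([ 0.0016, -0.0009, -0.0021, -0.0009, -0.0006,  0.0001]), 'joint_efforts': array([ -0.0009, -38.4091, -29.2548,  -0.0003,   0.0048,   0.    ]), 'tcp_pos': array([ 0.2278, -0.5272,  0.2472]), 'ee_rot': array([-0.001 ,  0.9793,  0.2025, -0.0001]), 'contact_force': array([-0.0636,  0.3967,  0.3839]), 'torque': array([-0.041 , -0.0254, -0.0129]), 'gripper_force': 0.0, 'opening': 0.08575805630053528}
```

View pics/top.png

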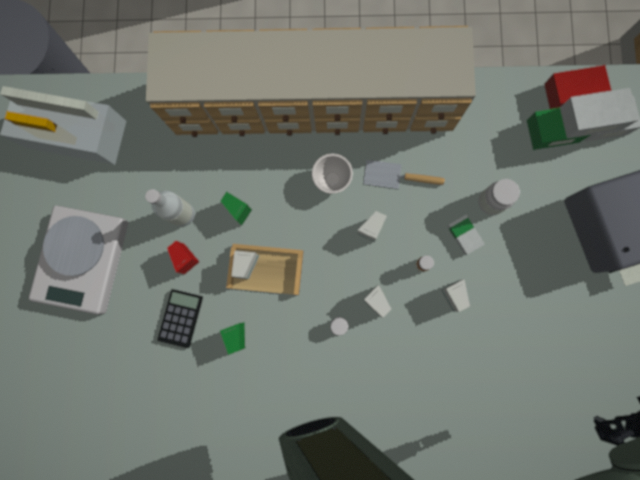

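View pics/side.png

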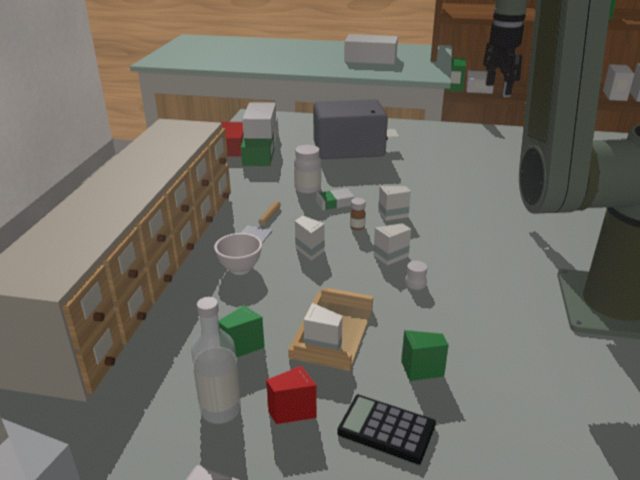

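The top view shows up as +x and right as -y. The tray is at (265,270) with its back board at the top, and carton a is in it at (243,264). The other white wedges are at (372,225), (377,301) and (458,295). The flat white/green carton (466,236), jar (339,326) and pill bottle (426,263) are bystanders, and the green and red wedges (235,207), (233,338), (182,257) are not meant. Next I confirm the wedges in an enlarged crop and measure them.

```bash
cat >> h.py <<'E'
def cam(n,s=None):
    c=robot.calibration(n); K=np.array(c['intrinsics'])
    if n!='wrist': return K,np.array(c['pose'])
    from scipy.spatial.transform import Rotation as R
    T=np.eye(4); w,x,y,z=s['ee_rot']; T[:3,:3]=R.from_quat([x,y,z,w]).as_matrix(); T[:3,3]=s['tcp_pos']
    return K,T@np.array(c['hand_eye'])
def onplane(K,P,uv,z):
    uv=np.atleast_2d(uv).astype(float)
    r=np.c_[(uv[:,0]-K[0,2])/K[0,0],-(uv[:,1]-K[1,2])/K[1,1],-np.ones(len(uv))]@P[:3,:3].T
    return P[:3,3]+r*((z-P[2,3])/r[:,2])[:,None]
def cloud(K,P,d):
    v,u=np.mgrid[:480,:640]
    c=np.stack([(u-K[0,2])/K[0,0]*d,-(v-K[1,2])/K[1,1]*d,-d],-1)
    return c@P[:3,:3].T+P[:3,3]
def wedges(p,W,z,tol=.012,amin=60):
    """white flat tops near height z -> contour quads in pixels"""
    hsv=cv2.cvtColor(p,cv2.COLOR_RGB2HSV)
    m=((abs(W[...,2]-z)<tol)&(hsv[...,1]<60)&(hsv[...,2]>110)).astype(np.uint8)
    m=cv2.morphologyEx(m,cv2.MORPH_OPEN,np.ones((3,3)))
    return [c[:,0,:] for c in cv2.findContours(m,cv2.RETR_EXTERNAL,cv2.CHAIN_APPROX_NONE)[0] if cv2.contourArea(c)>amin]
def pose(c,K,P,z):
    """world contour -> quad corners; mid point 14 mm in from the straight face, yaw of thin->thick"""
    w=onplane(K,P,c,z)[:,:2]
    q=cv2.minEnclosingTriangle  # unused
    h=cv2.convexHull((w*1e4).astype(np.float32)); q=cv2.approxPolyN(h,4,-1,True)[0] if hasattr(cv2,'approxPolyN') else h
    q=np.array(q).reshape(-1,2)/1e4
    L=[np.linalg.norm(q[(i+1)%4]-q[i]) for i in range(4)]
    # ends: the parallel pair
    e=[(q[(i+1)%4]-q[i])/L[i] for i in range(4)]
    i=0 if abs(e[0]@e[2])>abs(e[1]@e[3]) else 1
    j=i if L[i]>L[i+2] else i+2   # thick end edge index
    th=(q[j]+q[(j+1)%4])/2; tn=(q[(j+2)%4]+q[(j+3)%4])/2
    en=e[j]-e[(j+2)%4]; x=np.array([-en[1],en[0]])/np.linalg.norm(en)
    if x@(th-tn)<0:x=-x
    y=np.array([-x[1],x[0]])
    cen=w.mean(0)
    q0=q-cen; hi=np.sort(q0@y)[-2:].mean(); mx=((q0@x).max()+(q0@x).min())/2
    mid=cen+x*mx+y*(hi-.014)
    return mid,np.degrees(np.arctan2(x[1],x[0])),np.round(np.array(L)*1e3,1),q
E
python3 - <<'E'
from h import *
np.set_printoptions(precision=4,suppress=True)
p=cv2.imread('pics/top.png')[...,::-1].copy(); d=np.load('top_d.npy'); K,P=cam('top'); W=cloud(K,P,d)
for c in wedges(p,W,.072):
    m=c.mean(0)
    if not(200<m[0]<500 and 180<m[1]<350):continue
    z=np.median(W[c[:,1],c[:,0],2]); zz=.076 if m[0]<300 else .07
    a=pose(c,K,P,zz); print(m,'z',z,a[0],a[1],a[2])
hsv=cv2.cvtColor(p,cv2.COLOR_RGB2HSV)
m=((hsv[...,0]<28)&(hsv[...,1]>90)).astype(np.uint8); m[:225]=0;m[310:]=0;m[:,:215]=0;m[:,320:]=0
c=max(cv2.findContours(m,0,2)[0],key=cv2.contourArea); r=cv2.minAreaRect((onplane(K,P,c[:,0],.02)[:,:2]*1e3).astype(np.float32)); print(r,cv2.boxPoints(r))
cv2.imwrite('pics/crop.png',cv2.resize(p[190:350,215:495][...,::-1],(798,456),interpolation=cv2.INTER_CUBIC))
E
```

```text
Traceback (most recent call last):
  File "h.py", line 31, in pose
    h=cv2.convexHull((w*1e4).astype(np.float32)); q=cv2.approxPolyN(h,4,-1,True)[0] if hasattr(cv2,'approxPolyN') else h
                                                    ~~~~~~~~~~~~~~~^^^^^^^^^^^^^
cv2.error: OpenCV(4.12.0) :-1: error: (-5:Bad argument) in function 'approxPolyN'
> Overload resolution failed:
>  - Argument 'epsilon_percentage' must be float, not bool
>  - Argument 'epsilon_percentage' must be float, not bool
```

```bash
sed -i 's/q=cv2.approxPolyN(h,4,-1,True)\[0\] if .*$/q=cv2.approxPolyN(h,4)/; /unused/d' h.py
cat > a.py <<'E'
from h import *
np.set_printoptions(precision=4,suppress=True)
p=cv2.imread('pics/top.png')[...,::-1].copy(); d=np.load('top_d.npy'); K,P=cam('top'); W=cloud(K,P,d)
for c in wedges(p,W,.072):
    m=c.mean(0)
    if not(200<m[0]<500 and 180<m[1]<350):continue
    z=np.median(W[c[:,1],c[:,0],2]); zz=.076 if m[0]<300 else .07
    a=pose(c,K,P,zz); print(m,'z',z,a[0],a[1],a[2])
hsv=cv2.cvtColor(p,cv2.COLOR_RGB2HSV)
m=((hsv[...,0]<28)&(hsv[...,1]>90)).astype(np.uint8); m[:225]=0;m[310:]=0;m[:,:215]=0;m[:,320:]=0
c=max(cv2.findContours(m,0,2)[0],key=cv2.contourArea); r=cv2.minAreaRect((onplane(K,P,c[:,0],.02)[:,:2]*1e3).astype(np.float32)); print(r,cv2.boxPoints(r))
cv2.imwrite('pics/crop.png',cv2.resize(p[190:350,215:495][...,::-1],(798,456),interpolation=cv2.INTER_CUBIC))
E
python3 a.py
```

```text
[378.0441 301.3529] z 0.0698071485640408 [ 0.4328 -0.0874] 46.493694 [60.4 28.  60.6 48.5]
[458.9211 295.2763] z 0.06964962635323291 [ 0.4467 -0.2727] 27.748457 [61.7 29.2 62.3 48. ]
[426.2703 262.3514] z 0.07073521122011939 [ 0.528  -0.2056] 133.44063 [30.1 21.3 42.1 50.7]
[241.4375 263.225 ] z 0.07542810501386554 [0.529  0.2354] -3.482071 [32.2 62.  51.6 62.2]
[373.1304 225.5362] z 0.0701320192717485 [ 0.6189 -0.0877] 153.9647 [48.7 61.6 26.9 63.1]
((522.3992919921875, 182.90475463867188), (178.0760040283203, 107.95519256591797), 83.61034393310547) [[458.848  100.427 ]
 [566.1326  88.4127]
 [585.9506 265.3825]
 [478.666  277.3968]]
```

View pics/crop.png

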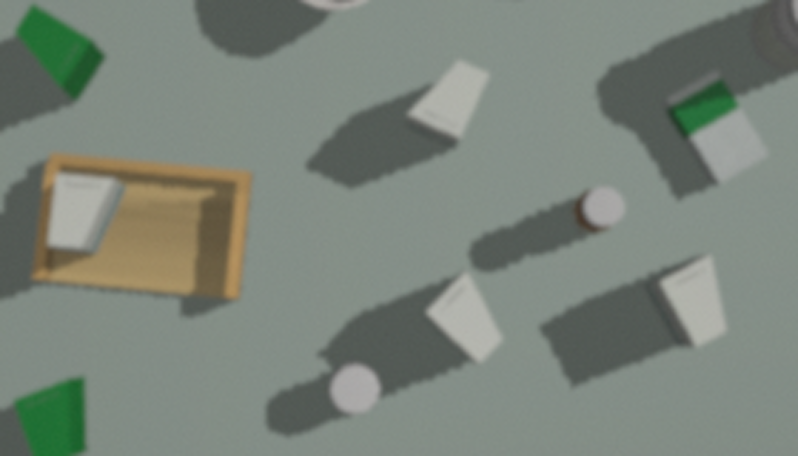

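The crop confirms three free white wedges with side lengths matching 60/28/60/48, plus carton a in the tray. D (373,225) goes second with its thin end back. C (459,295) goes third with its thick end back, and B (378,301) goes last with its thin end back. First I go above the tray for a close look.

Emit:
{"api": "servo_tool", "payload": {
  "steps": [
    [0.566,-0.548,0,0,0,-1.07,0.085],
    [0.566,-0.548,0,0,0,-1.07,0.085],
    [0.566,-0.548,0,0,0,-1.07,0.085],
    [0.566,-0.548,0,0,0,-1.07,0.085],
    [0.566,-0.548,0,0,0,-1.07,0.085]
  ]
}}

```text
time: 0.6
tcp_pos: [0.3241, -0.2949, 0.2478]
ee_rot: [-0.0, 0.836, 0.549, 0.0]
contact_force: [1.6, 0.2, -0.6]
opening: 0.0852
gripper_force: 0.0
```

```bash
cat >> h.py <<'E'
def to(x,y,z,phi,base=None):
    """tool shift and turn to world TCP x,y,z with tool-x heading phi (deg)"""
    s=robot.sense(); _,T=cam('wrist',s); R=T[:3,:3]@np.linalg.inv(np.array(robot.calibration('wrist')['hand_eye'])[:3,:3])
    ph=np.degrees(np.arctan2(R[1,0],R[0,0])); d=R.T@(np.array([x,y,z])-s['tcp_pos'])
    print('t %.2f'%s['time'],'tcp',np.round(s['tcp_pos'],4),'phi %.2f'%ph,'F',np.round(s['contact_force'],1),'open %.4f grip %.1f'%(s['opening'],s['gripper_force']))
    print('shift',np.round(d,4),'turn %.3f'%-np.radians((phi-ph+180)%360-180))
E
python3 -c "
from h import *
to(.53,.20,.248,85)"
```

```text
t 0.60 tcp [ 0.3241 -0.2949  0.2478] phi 66.64 F [ 1.6  0.2 -0.6] open 0.0852 grip 0.0
shift [ 5.36e-01 -7.20e-03  1.00e-04] turn -0.320
```

Emit:
{"api": "servo_tool", "payload": {
  "steps": [
    [0.536,-0.007,0,0,0,-0.32,0.085],
    [0.536,-0.007,0,0,0,-0.32,0.085],
    [0.536,-0.007,0,0,0,-0.32,0.085],
    [0.536,-0.007,0,0,0,-0.32,0.085],
    [0.536,-0.007,0,0,0,-0.32,0.085]
  ]
}}

```text
time: 1.1
tcp_pos: [0.4214, -0.0646, 0.2482]
ee_rot: [0.0, 0.739, 0.673, 0.0]
contact_force: [0.4, 0.6, 0.9]
opening: 0.085
gripper_force: 0.0
```

Emit:
{"api": "servo_tool", "payload": {
  "steps": [
    [0.27,0.09,0,0,0,0,0.085],
    [0.27,0.09,0,0,0,0,0.085],
    [0.27,0.09,0,0,0,0,0.085],
    [0.27,0.09,0,0,0,0,0.085],
    [0.27,0.09,0,0,0,0,0.085]
  ]
}}

```text
time: 1.6
tcp_pos: [0.5221, 0.1642, 0.2478]
ee_rot: [-0.0, 0.739, 0.674, -0.0]
contact_force: [1.3, 0.4, 0.9]
opening: 0.0854
gripper_force: 0.0
```

```bash
cat > b.py <<'E'
from h import *
import sys
np.set_printoptions(precision=4,suppress=True)
s,p,d=snap('wrist',sys.argv[1]); K,P=cam('wrist',s); W=cloud(K,P,d); np.save('w_d.npy',W)
zs=float(sys.argv[2])
for c in wedges(p,W,zs,amin=1500,tol=.006):
    a=pose(c,K,P,zs); print(c.mean(0),'z',np.median(W[c[:,1],c[:,0],2]),a[0],'yaw %.2f'%a[1],a[2])
to(.53,.2,.248,85)
E
python3 b.py w1.png .076
```

```text
[319.21   141.5374] z 0.07537251555318053 [0.5305 0.2341] yaw -6.50 [63.3 47.7 59.7 28. ]
t 1.65 tcp [0.5243 0.1709 0.2476] phi 84.96 F [3.2 4.3 1. ] open 0.0850 grip 0.0
shift [ 0.0295  0.0031 -0.0002] turn -0.001
```

View pics/w1.png

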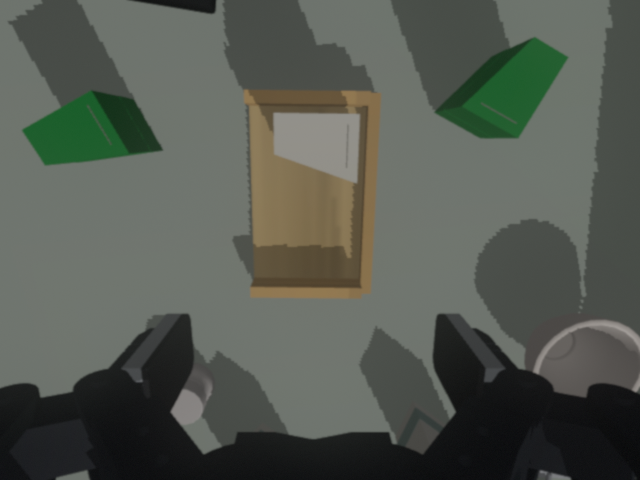

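The wrist view has left wall at the top (row 97), the right wall at row 292 and the back board on the right (cols 362-378). Carton a stands at (320,140) with a gap before the back board. Now I measure the walls.

```bash
cat > t.py <<'E'
from h import *
np.set_printoptions(precision=4,suppress=True)
import sys
W=np.load('w_d.npy'); p=cv2.imread('pics/w1.png')
hsv=cv2.cvtColor(p,cv2.COLOR_BGR2HSV); wood=(hsv[...,0]<25)&(hsv[...,1]>80); wood[305:]=0
def band(z0,z1,r,c):
    m=wood&(W[...,2]>z0)&(W[...,2]<z1); q=np.zeros_like(m); q[r[0]:r[1],c[0]:c[1]]=m[r[0]:r[1],c[0]:c[1]]; return W[q]
for n,b in dict(left=band(.028,.036,(85,112),(245,360)),right=band(.028,.036,(275,302),(245,360)),back=band(.0165,.024,(115,270),(350,390))).items():
    r=cv2.minAreaRect((b[:,:2]*1e3).astype(np.float32)); print(n,len(b),b.mean(0),np.median(b[:,2]),r)
    e,_=cv2.fitLine((b[:,:2]*1e3).astype(np.float32),cv2.DIST_HUBER,0,.01,.01).ravel()[:2],0; print(np.degrees(np.arctan2(e[1],e[0])))
E
python3 t.py
```

```text
left 1581 [0.5226 0.2635 0.0314] 0.03140296581900959 ((522.5897216796875, 263.55078125), (10.056478500366211, 90.5145263671875), 83.97073364257812)
-6.0773835
right 1241 [0.5086 0.1    0.0313] 0.03141911664633945 ((508.7532043457031, 99.33161163330078), (10.940763473510742, 97.34013366699219), 83.94293212890625)
-6.002568
back 1818 [0.5727 0.182  0.0195] 0.019526486118931624 ((572.4102172851562, 178.665283203125), (133.90611267089844, 10.278124809265137), 83.94390869140625)
83.989975
```

Emit:
{"api": "servo_tool", "payload": {
  "steps": [
    [0.04,0,0.05,0,0,0.017,0.085],
    [0.056,0.001,0.1,0,0,0.017,0.085],
    [0.056,0.001,0.1,0,0,0.017,0.085],
    [0.056,0.001,0.1,0,0,0.017,0.085],
    [0.056,0.001,0.1,0,0,0.017,0.085]
  ]
}}

```text
time: 2.15
tcp_pos: [0.529, 0.2171, 0.1494]
ee_rot: [0.001, 0.745, 0.667, 0.0]
contact_force: [0.4, 0.2, 1.2]
opening: 0.0849
gripper_force: 0.0
```

```bash
python3 -c "
from h import *
to(.5305,.2341,.058,84)"
```

```text
t 2.15 tcp [0.529  0.2171 0.1494] phi 83.67 F [0.4 0.2 1.2] open 0.0849 grip 0.0
shift [ 0.0171 -0.0005  0.0914] turn -0.006
```

Emit:
{"api": "servo_tool", "payload": {
  "steps": [
    [0.017,0,0.04,0,0,0,0.085],
    [0.017,-0.0005,0.0915,0,0,0,0.085],
    [0.017,-0.0005,0.0915,0,0,0,0.085],
    [0.017,-0.0005,0.0915,0,0,0,0.05],
    [0.017,-0.0005,0.0915,0,0,0,0.05]
  ],
  "newtons": 30
}}

```text
time: 2.65
tcp_pos: [0.5327, 0.2348, 0.0608]
ee_rot: [0.001, 0.745, 0.667, 0.003]
contact_force: [-3.9, -0.6, 3.5]
opening: 0.0593
gripper_force: 32.8
```

Emit:
{"api": "servo_tool", "payload": {
  "steps": [
    [0,0,0,0,0,0,0.045],
    [0,0,0,0,0,0,0.045],
    [0,0.003,0,0,0,0,0.045],
    [0,0.006,0,0,0,0,0.045],
    [0,0.009,0,0,0,0,0.045]
  ]
}}

```text
time: 3.15
tcp_pos: [0.5381, 0.2349, 0.0609]
ee_rot: [-0.001, 0.745, 0.667, 0.0]
contact_force: [-10.5, 1.5, 15.3]
opening: 0.0591
gripper_force: 36.7
```

```bash
cat >> h.py <<'E'
X=np.array([.9945,-.1045]); Y=np.array([.1045,.9945]); O=np.array([.5156,.2343])
def rel(): # tcp in tray frame, mm
    s=robot.sense(); q=s['tcp_pos'][:2]; print('tray rel mm',np.round([(q@X-O[0])*1e3,(q@Y-O[1])*1e3],1))
def tray(x,y,z,phi=84.):
    rel(); w=X*(O[0]+x)+Y*(O[1]+y); to(w[0],w[1],z,phi)
E
python3 -c "
from h import *
tray(0,.063,.058)"
```

```text
tray rel mm [-5.  55.5]
t 3.15 tcp [0.5381 0.2349 0.0609] phi 83.69 F [-10.5   1.5  15.3] open 0.0591 grip 36.7
shift [0.0075 0.005  0.0029] turn -0.005
```

Emit:
{"api": "servo_tool", "payload": {
  "steps": [
    [0,0,-0.0035,0,0,0,0.045],
    [0,0,-0.0035,0,0,0,0.045],
    [0.004,0,-0.0035,0,0,0,0.045],
    [0.008,0,-0.0035,0,0,0,0.045],
    [0.008,0,-0.0035,0,0,0,0.045]
  ]
}}

```text
time: 3.65
tcp_pos: [0.5401, 0.242, 0.0609]
ee_rot: [0.0, 0.745, 0.667, 0.0]
contact_force: [-0.7, -2.3, 3.9]
opening: 0.0593
gripper_force: 35.2
```

```bash
python3 -c "
from h import *
tray(0,.063,.061)"
```

```text
tray rel mm [-3.8 62.8]
t 3.65 tcp [0.5401 0.242  0.0609] phi 83.72 F [-0.7 -2.3  3.9] open 0.0593 grip 35.2
shift [ 0.0002  0.0037 -0.0001] turn -0.005
```

Emit:
{"api": "servo_tool", "payload": {
  "steps": [
    [0.002,0.002,0,0,0,-0.005,0.045],
    [0.002,0.004,0,0,0,-0.005,0.045],
    [0.002,0.005,0,0,0,-0.005,0.045],
    [0.002,0.006,0,0,0,-0.005,0.045],
    [0.002,0.006,0,0,0,-0.005,0.045]
  ]
}}

```text
time: 4.15
tcp_pos: [0.5435, 0.2433, 0.061]
ee_rot: [-0.002, 0.743, 0.669, -0.002]
contact_force: [-8.4, -2.1, 12.1]
opening: 0.0596
gripper_force: 36.1
```

```bash
python3 -c "
from h import *
tray(0,.063,.061)"
```

```text
tray rel mm [-0.6 64.5]
t 4.15 tcp [0.5435 0.2433 0.061 ] phi 84.01 F [-8.4 -2.1 12.1] open 0.0596 grip 36.1
shift [-0.0015  0.0005  0.    ] turn 0.000
```

Emit:
{"api": "servo_tool", "payload": {
  "steps": [
    [0,-0.002,-0.002,0,0,0,0.045],
    [0,-0.002,-0.004,0,0,0,0.045],
    [0,0,-0.004,0,0,0,0.045],
    [0,0.002,-0.004,0,0,0,0.045],
    [0,0.002,-0.004,0,0,0,0.045]
  ]
}}

```text
time: 4.65
tcp_pos: [0.5452, 0.243, 0.0633]
ee_rot: [-0.002, 0.743, 0.669, -0.002]
contact_force: [-5.9, 0.6, 3.0]
opening: 0.0595
gripper_force: 35.0
```

```bash
python3 -c "
from h import *
tray(0,.063,.061)"
```

```text
tray rel mm [ 1.2 64.3]
t 4.65 tcp [0.5452 0.243  0.0633] phi 83.97 F [-5.9  0.6  3. ] open 0.0595 grip 35.0
shift [-0.0013 -0.0012  0.0023] turn -0.001
```

Emit:
{"api": "servo_tool", "payload": {
  "steps": [
    [0.0,0.001,0.001,0,0,0,0.045],
    [0.0,0.002,0.002,0,0,0,0.045],
    [0.0,0.002,0.0025,0,0,0,0.045],
    [0,0.002,0.0025,0,0,0,0.045],
    [0,0.001,0.0025,0,0,0,0.085]
  ]
}}

```text
time: 5.15
tcp_pos: [0.5481, 0.243, 0.0614]
ee_rot: [-0.0, 0.743, 0.669, -0.0]
contact_force: [0.7, -1.0, 0.2]
opening: 0.0722
gripper_force: 0.0
```

```bash
python3 -c "
from h import *
tray(-.02,.05,.26)"
```

```text
tray rel mm [ 4.1 64.6]
t 5.15 tcp [0.5481 0.243  0.0614] phi 84.00 F [ 0.7 -1.   0.2] open 0.0722 grip 0.0
shift [-0.0146 -0.0243 -0.1985] turn -0.000
```

Emit:
{"api": "servo_tool", "payload": {
  "steps": [
    [0,0,0,0,0,0,0.085],
    [0,0,-0.04,0,0,0,0.085],
    [-0.02,-0.02,-0.09,0,0,0,0.085],
    [-0.04,-0.03,-0.14,0,0,0,0.085],
    [-0.04,-0.03,-0.14,0,0,0,0.085]
  ]
}}

```text
time: 5.65
tcp_pos: [0.518, 0.2058, 0.2084]
ee_rot: [0.003, 0.744, 0.669, 0.005]
contact_force: [-0.4, 0.8, 1.1]
opening: 0.0846
gripper_force: 0.0
```

```bash
cat > c.py <<'E'
from h import *
import sys
np.set_printoptions(precision=4,suppress=True)
s,p,d=snap('wrist',sys.argv[1]); K,P=cam('wrist',s); W=cloud(K,P,d); np.save('w_d.npy',W)
for c in wedges(p,W,.076,amin=1200,tol=.007):
    a=pose(c,K,P,.076); q=np.c_[a[3]@X-O[0],a[3]@Y-O[1]]*1e3
    print(c.mean(0),'z %.4f'%np.median(W[c[:,1],c[:,0],2]),'mid rel',np.round([(a[0]@X-O[0])*1e3,(a[0]@Y-O[1])*1e3],1),'yaw rel %.2f'%(a[1]+6),a[2],'corners',np.round(q,1).tolist())
rel(); to(.6189,-.0877,.248,64)
E
python3 c.py w2.png
```

```text
[349.059  193.8689] z 0.0751 mid rel [-0.  63.3] yaw rel -0.50 [63.  48.2 59.5 28. ] corners [[-30.0, 49.4], [29.6, 29.0], [29.8, 77.2], [-29.7, 77.4]]
tray rel mm [-22.   24.4]
t 5.70 tcp [0.5179 0.2057 0.208 ] phi 83.92 F [-0.9 -0.5  0.9] open 0.0851 grip 0.0
shift [-0.2809  0.132  -0.0394] turn 0.348
```

Carton a is home. Its corners are at x ±30 mm and y 77 mm, with no yaw. Next is D.

Emit:
{"api": "servo_tool", "payload": {
  "steps": [
    [-0.281,0.132,-0.02,0,0,0.348,0.085],
    [-0.281,0.132,-0.02,0,0,0.348,0.085],
    [-0.281,0.132,-0.02,0,0,0.348,0.085],
    [-0.281,0.132,-0.02,0,0,0.348,0.085],
    [-0.281,0.132,-0.02,0,0,0.348,0.085]
  ]
}}

```text
time: 6.2
tcp_pos: [0.5968, -0.0314, 0.2161]
ee_rot: [-0.001, 0.848, 0.53, -0.0]
contact_force: [-0.4, 0.1, -0.2]
opening: 0.0853
gripper_force: 0.0
```

```bash
python3 -c "
from h import *
to(.6189,-.0877,.2,64)"
```

```text
t 6.20 tcp [ 0.5968 -0.0314  0.2161] phi 64.04 F [-0.4  0.1 -0.2] open 0.0853 grip 0.0
shift [-0.041   0.0445  0.016 ] turn 0.001
```

Emit:
{"api": "servo_tool", "payload": {
  "steps": [
    [-0.02,0.022,0.01,0,0,0,0.085],
    [-0.037,0.042,0.016,0,0,0,0.085],
    [-0.037,0.042,0.016,0,0,0,0.085],
    [-0.037,0.042,0.016,0,0,0,0.085],
    [-0.037,0.042,0.016,0,0,0,0.085]
  ]
}}

```text
time: 6.7
tcp_pos: [0.6177, -0.0802, 0.201]
ee_rot: [-0.001, 0.848, 0.531, -0.0]
contact_force: [-0.3, 0.4, -0.0]
opening: 0.0851
gripper_force: 0.0
```

```bash
cat > g.py <<'E'
from h import *
import sys
np.set_printoptions(precision=4,suppress=True)
s,p,d=snap('wrist',sys.argv[1]); K,P=cam('wrist',s); W=cloud(K,P,d); flip=float(sys.argv[2])
for c in wedges(p,W,.07,amin=1500,tol=.007):
    if len(c)<100: continue
    a=pose(c,K,P,.07); print(c.mean(0),'z %.4f'%np.median(W[c[:,1],c[:,0],2]),a[0],'yaw %.2f'%a[1],a[2]); to(a[0][0],a[0][1],.055,a[1]+flip)
E
python3 g.py d1.png -90
```

```text
[ 88.8317 355.    ] z 0.0693 [ 0.4345 -0.0883] yaw 123.01 [46.1 28.9 40.5 62.8]
t 6.75 tcp [ 0.6178 -0.08    0.2014] phi 64.12 F [ 0.5 -0.   0.3] open 0.0850 grip 0.0
shift [-0.0875 -0.1611  0.1465] turn 0.543
[319.0309 246.3643] z 0.0694 [ 0.621  -0.0884] yaw 154.28 [59.9 28.  63.  47.5]
t 6.75 tcp [ 0.6178 -0.08    0.2014] phi 64.12 F [ 0.5 -0.   0.3] open 0.0850 grip 0.0
shift [-0.0062  0.0067  0.1464] turn -0.003
```

Emit:
{"api": "servo_tool", "payload": {
  "steps": [
    [-0.004,0.004,0.05,0,0,0,0.085],
    [-0.006,0.0065,0.1,0,0,0,0.085],
    [-0.006,0.0065,0.1465,0,0,0,0.085],
    [-0.006,0.0065,0.1465,0,0,0,0.085],
    [-0.006,0.0065,0.1465,0,0,0,0.05]
  ]
}}

```text
time: 7.25
tcp_pos: [0.6207, -0.0884, 0.0553]
ee_rot: [-0.001, 0.847, 0.531, -0.001]
contact_force: [1.0, 0.4, 1.2]
opening: 0.0723
gripper_force: 0.0
```

Emit:
{"api": "servo_tool", "payload": {
  "steps": [
    [0,0,0,0,0,0,0.045],
    [0,0,0,0,0,0,0.045],
    [0,0,0,0,0,0,0.045],
    [0,0,0,0,0,0,0.045],
    [0,0,-0.002,0,0,0,0.045]
  ]
}}

```text
time: 7.75
tcp_pos: [0.6225, -0.0899, 0.0594]
ee_rot: [0.001, 0.848, 0.53, 0.001]
contact_force: [-0.2, 0.4, -1.1]
opening: 0.0596
gripper_force: 34.1
```

```bash
python3 -c "
from h import *
tray(-.03,.015,.15)"
```

```text
tray rel mm [ 112.8 -258.6]
t 7.75 tcp [ 0.6225 -0.0899  0.0594] phi 64.04 F [-0.2  0.4 -1.1] open 0.0596 grip 34.1
shift [ 0.2085 -0.2274 -0.0912] turn -0.348
```

Emit:
{"api": "servo_tool", "payload": {
  "steps": [
    [0,0,-0.05,0,0,0,0.045],
    [0.02,-0.02,-0.09,0,0,-0.1,0.045],
    [0.208,-0.227,-0.09,0,0,-0.35,0.045],
    [0.208,-0.227,-0.09,0,0,-0.35,0.045],
    [0.208,-0.227,-0.09,0,0,-0.35,0.045]
  ]
}}

```text
time: 8.25
tcp_pos: [0.5555, 0.0777, 0.1482]
ee_rot: [0.0, 0.742, 0.67, 0.001]
contact_force: [0.2, 0.6, 0.1]
opening: 0.0595
gripper_force: 34.1
```

```bash
python3 -c "
from h import *
tray(-.03,.015,.15)"
```

```text
tray rel mm [ 28.7 -99. ]
t 8.25 tcp [0.5555 0.0777 0.1482] phi 84.12 F [0.2 0.6 0.1] open 0.0595 grip 34.1
shift [ 0.1141 -0.0585 -0.0018] turn 0.002
```

Emit:
{"api": "servo_tool", "payload": {
  "steps": [
    [0.05,-0.026,0,0,0,0,0.045],
    [0.092,-0.048,0,0,0,0,0.045],
    [0.111,-0.052,0,0,0,0,0.045],
    [0.111,-0.052,0.02,0,0,0,0.045],
    [0.111,-0.052,0.04,0,0,0,0.045]
  ]
}}

```text
time: 8.75
tcp_pos: [0.5162, 0.1936, 0.1082]
ee_rot: [0.001, 0.742, 0.671, 0.001]
contact_force: [-0.6, 0.3, -0.9]
opening: 0.0595
gripper_force: 34.1
```

```bash
python3 -c "
from h import *
tray(-.025,.0145,.063)"
```

```text
tray rel mm [-22.5  12.2]
t 8.75 tcp [0.5162 0.1936 0.1082] phi 84.24 F [-0.6  0.3 -0.9] open 0.0595 grip 34.1
shift [ 0.0023 -0.0027  0.0451] turn 0.004
```

Emit:
{"api": "servo_tool", "payload": {
  "steps": [
    [0.002,-0.002,0.02,0,0,0.004,0.045],
    [0.002,-0.002,0.036,0,0,0.004,0.045],
    [0.002,-0.002,0.042,0,0,0.004,0.045],
    [0.002,0.008,0.042,0,0,0.004,0.045],
    [0.002,0.012,0.042,0,0,0.004,0.045]
  ]
}}

```text
time: 9.25
tcp_pos: [0.5294, 0.193, 0.0663]
ee_rot: [0.001, 0.744, 0.668, 0.001]
contact_force: [0.3, 0.9, -1.6]
opening: 0.0593
gripper_force: 34.1
```

```bash
python3 -c "
from h import *
tray(0,.0145,.064)"
```

```text
tray rel mm [-9.3 12.9]
t 9.25 tcp [0.5294 0.193  0.0663] phi 83.86 F [ 0.3  0.9 -1.6] open 0.0593 grip 34.1
shift [0.0016 0.0092 0.0023] turn -0.002
```

Emit:
{"api": "servo_tool", "payload": {
  "steps": [
    [0.001,0.003,0,0,0,-0.002,0.045],
    [0.001,0.006,0,0,0,-0.002,0.045],
    [0.001,0.009,0,0,0,-0.002,0.045],
    [0.001,0.011,0,0,0,-0.002,0.045],
    [0.001,0.012,0,0,0,-0.002,0.045]
  ]
}}

```text
time: 9.75
tcp_pos: [0.5395, 0.1927, 0.0652]
ee_rot: [-0.001, 0.743, 0.669, -0.001]
contact_force: [-2.6, 1.1, 1.8]
opening: 0.0596
gripper_force: 34.5
```

```bash
python3 -c "
from h import *
tray(0,.0145,.064)"
```

```text
tray rel mm [ 0.8 13.7]
t 9.75 tcp [0.5395 0.1927 0.0652] phi 83.98 F [-2.6  1.1  1.8] open 0.0596 grip 34.5
shift [ 0.0008 -0.0008  0.0012] turn -0.000
```

Emit:
{"api": "servo_tool", "payload": {
  "steps": [
    [0.001,0.001,0,0,0,0,0.045],
    [0.0015,0.001,0.0015,0,0,0,0.045],
    [0.0015,0.001,0.003,0,0,0,0.045],
    [0.0015,0.001,0.003,0,0,0,0.045],
    [0.0015,0.001,0.003,0,0,0,0.045]
  ]
}}

```text
time: 10.25
tcp_pos: [0.5397, 0.1931, 0.0651]
ee_rot: [-0.0, 0.743, 0.669, -0.003]
contact_force: [-11.1, -5.7, 21.0]
opening: 0.0596
gripper_force: 36.7
```

```bash
python3 -c "
from h import *
tray(0,.0145,.064)"
```

```text
tray rel mm [ 0.9 14.1]
t 10.25 tcp [0.5397 0.1931 0.0651] phi 84.01 F [-11.1  -5.7  21. ] open 0.0596 grip 36.7
shift [ 0.0004 -0.0009  0.0011] turn 0.000
```

Emit:
{"api": "servo_tool", "payload": {
  "steps": [
    [0,0,0,0,0,0,0.085],
    [0,0,0,0,0,0,0.085],
    [0,0,-0.04,0,0,0,0.085],
    [-0.01,-0.015,-0.09,0,0,0,0.085],
    [-0.02,-0.03,-0.14,0,0,0,0.085]
  ]
}}

```text
time: 10.75
tcp_pos: [0.5109, 0.1783, 0.197]
ee_rot: [-0.0, 0.743, 0.669, -0.0]
contact_force: [0.8, -0.0, 1.3]
opening: 0.0849
gripper_force: 0.0
```

```bash
sed -i '/^rel();/d' c.py; echo "rel(); to(.4467,-.2727,.2,117.7)" >>c.py; python3 c.py w3.png
```

```text
[351.163  214.4859] z 0.0754 mid rel [ 0.2 13.4] yaw rel 179.82 [59.3 28.3 62.5 47.6] corners [[-29.5, -0.2], [29.8, -1.0], [29.9, 27.3], [-29.3, 47.4]]
[362.3634 148.4114] z 0.0754 mid rel [-0.1 63. ] yaw rel -0.29 [62.8 47.9 59.6 27.8] corners [[-29.9, 49.2], [29.5, 29.1], [29.8, 77.0], [-29.8, 77.1]]
tray rel mm [-23.2  -3.1]
t 10.80 tcp [0.5139 0.1785 0.2065] phi 84.02 F [-0.5  0.1  4.6] open 0.0850 grip 0.0
shift [-0.4558 -0.0198  0.005 ] turn -0.588
```

A and D are both home, with 1.8 mm between them, which I'll close using C. Now C.

Emit:
{"api": "servo_tool", "payload": {
  "steps": [
    [-0.456,-0.02,0,0,0,-0.588,0.085],
    [-0.456,-0.02,0,0,0,-0.588,0.085],
    [-0.456,-0.02,0,0,0,-0.588,0.085],
    [-0.456,-0.02,0,0,0,-0.588,0.085],
    [-0.456,-0.02,0,0,0,-0.588,0.085]
  ]
}}

```text
time: 11.3
tcp_pos: [0.4783, -0.0478, 0.1964]
ee_rot: [0.001, 0.515, 0.857, 0.0]
contact_force: [0.8, -0.7, -0.5]
opening: 0.0853
gripper_force: 0.0
```

Emit:
{"api": "servo_tool", "payload": {
  "steps": [
    [-0.04,-0.029,0,0,0,0,0.085],
    [-0.08,-0.058,0,0,0,0,0.085],
    [-0.12,-0.087,0,0,0,0,0.085],
    [-0.16,-0.116,0,0,0,0,0.085],
    [-0.165,-0.12,0,0,0,0,0.085]
  ]
}}

```text
time: 11.8
tcp_pos: [0.4482, -0.254, 0.1967]
ee_rot: [0.001, 0.52, 0.854, -0.001]
contact_force: [0.1, 0.4, -0.3]
opening: 0.0847
gripper_force: 0.0
```

```bash
python3 g.py c1.png 90
```

```text
[302.1051 281.3322] z 0.0695 [ 0.4482 -0.2749] yaw 27.52 [63.1 47.6 59.8 28. ]
t 11.85 tcp [ 0.4483 -0.2523  0.1964] phi 117.38 F [-0.5 -0.4  0.2] open 0.0849 grip 0.0
shift [-0.0198 -0.0104  0.1414] turn -0.002
[460.8392 238.8182] z 0.0693 [ 0.534  -0.2036] yaw -62.73 [41.5 36.1 28.1 31.3]
t 11.85 tcp [ 0.4483 -0.2523  0.1964] phi 117.38 F [-0.5 -0.4  0.2] open 0.0849 grip 0.0
shift [0.004  0.0985 0.1414] turn 1.573
[436.8535  11.6557] z 0.0683 [ 0.4635 -0.095 ] yaw -62.73 [63.7 12.3 63.1 12.2]
t 11.85 tcp [ 0.4483 -0.2523  0.1964] phi 117.38 F [-0.5 -0.4  0.2] open 0.0849 grip 0.0
shift [0.133  0.0859 0.1411] turn 1.573
```

Emit:
{"api": "servo_tool", "payload": {
  "steps": [
    [-0.012,-0.006,0.04,0,0,-0.002,0.085],
    [-0.02,-0.0105,0.09,0,0,-0.002,0.085],
    [-0.02,-0.0105,0.1415,0,0,-0.002,0.085],
    [-0.02,-0.0105,0.1415,0,0,-0.002,0.085],
    [-0.02,-0.0105,0.1415,0,0,-0.002,0.05]
  ]
}}

```text
time: 12.35
tcp_pos: [0.4481, -0.2692, 0.0539]
ee_rot: [-0.002, 0.516, 0.857, 0.0]
contact_force: [0.6, -0.2, -0.2]
opening: 0.0726
gripper_force: 0.0
```

Emit:
{"api": "servo_tool", "payload": {
  "steps": [
    [0,0,0,0,0,0,0.045],
    [0,0,0,0,0,0,0.045],
    [0,0,0,0,0,0,0.045],
    [0,0,-0.03,0,0,0,0.045],
    [0,0,-0.08,0,0,0,0.045]
  ]
}}

```text
time: 12.85
tcp_pos: [0.4462, -0.269, 0.1334]
ee_rot: [-0.004, 0.517, 0.856, 0.001]
contact_force: [0.9, 0.1, -0.4]
opening: 0.0594
gripper_force: 34.3
```

```bash
python3 -c "
from h import *
tray(-.02,-.015,.15)"
```

```text
tray rel mm [ -43.7 -455.2]
t 12.85 tcp [ 0.4462 -0.269   0.1334] phi 117.79 F [ 0.9  0.1 -0.4] open 0.0594 grip 34.3
shift [ 0.3528  0.2644 -0.0149] turn 0.590
```

Emit:
{"api": "servo_tool", "payload": {
  "steps": [
    [0.3425,0.2635,-0.03,0,0,0.59,0.045],
    [0.3425,0.2635,-0.03,0,0,0.59,0.045],
    [0.3425,0.2635,-0.03,0,0,0.59,0.045],
    [0.3425,0.2635,-0.03,0,0,0.59,0.045],
    [0.3425,0.2635,-0.03,0,0,0.59,0.045]
  ]
}}

```text
time: 13.35
tcp_pos: [0.4889, -0.0434, 0.1526]
ee_rot: [0.001, 0.745, 0.667, 0.001]
contact_force: [1.1, -0.9, -1.3]
opening: 0.0595
gripper_force: 34.3
```

Emit:
{"api": "servo_tool", "payload": {
  "steps": [
    [0.05,0.003,0,0,0,0,0.045],
    [0.1,0.006,0,0,0,0,0.045],
    [0.14,0.009,0,0,0,0,0.045],
    [0.17,0.012,0,0,0,0,0.045],
    [0.18,0.012,0,0,0,0,0.045]
  ]
}}

```text
time: 13.85
tcp_pos: [0.5197, 0.1362, 0.1524]
ee_rot: [0.001, 0.742, 0.67, 0.001]
contact_force: [0.6, -0.0, -0.5]
opening: 0.0592
gripper_force: 34.3
```

```bash
python3 -c "
from h import *
tray(-.015,-.024,.063)"
```

```text
tray rel mm [-13.  -44.5]
t 13.85 tcp [0.5197 0.1362 0.1524] phi 84.19 F [ 0.6 -0.  -0.5] open 0.0592 grip 34.3
shift [ 0.0204 -0.0023  0.0894] turn 0.003
```

Emit:
{"api": "servo_tool", "payload": {
  "steps": [
    [0.015,-0.002,0.03,0,0,0.003,0.045],
    [0.015,-0.002,0.06,0,0,0.003,0.045],
    [0.015,-0.002,0.08,0,0,0.003,0.045],
    [0.015,-0.002,0.08,0,0,0.003,0.045],
    [0.015,-0.002,0.08,0,0,0.003,0.045]
  ]
}}

```text
time: 14.35
tcp_pos: [0.5189, 0.1477, 0.0716]
ee_rot: [0.0, 0.744, 0.668, 0.0]
contact_force: [1.1, 0.4, -0.9]
opening: 0.0596
gripper_force: 34.2
```

```bash
python3 -c "
from h import *
tray(-.015,-.024,.062)"
```

```text
tray rel mm [-15.  -33.2]
t 14.35 tcp [0.5189 0.1477 0.0716] phi 83.77 F [ 1.1  0.4 -0.9] open 0.0596 grip 34.2
shift [ 0.0091 -0.0001  0.0096] turn -0.004
```

Emit:
{"api": "servo_tool", "payload": {
  "steps": [
    [0.007,0,0,0,0,-0.004,0.045],
    [0.007,0,0.006,0,0,-0.004,0.045],
    [0.007,0,0.0095,0,0,-0.004,0.045],
    [0.007,0,0.0095,0,0,-0.004,0.045],
    [0.007,0,0.0095,0,0,-0.004,0.085]
  ]
}}

```text
time: 14.85
tcp_pos: [0.5204, 0.1555, 0.0626]
ee_rot: [0.001, 0.743, 0.67, 0.001]
contact_force: [0.0, 0.9, 0.2]
opening: 0.0722
gripper_force: 0.0
```

Emit:
{"api": "servo_tool", "payload": {
  "steps": [
    [0,0,0,0,0,0,0.085],
    [0,0,-0.04,0,0,0,0.085],
    [0,0,-0.08,0,0,0,0.085],
    [0,0,-0.1,0,0,0,0.085],
    [0,0,-0.1,0,0,0,0.085]
  ]
}}

```text
time: 15.35
tcp_pos: [0.5224, 0.1556, 0.1655]
ee_rot: [0.002, 0.743, 0.669, 0.004]
contact_force: [-0.1, -0.2, -0.1]
opening: 0.0851
gripper_force: 0.0
```

```bash
sed -i '$d' c.py; echo "tray(-.015,-.03,.06)" >>c.py; python3 c.py w4.png
```

```text
[313.4386 277.4766] z 0.0754 mid rel [-14.4 -27.6] yaw rel 0.17 [62.9 47.5 59.9 27.8] corners [[-44.2, -41.3], [15.5, -61.2], [15.5, -13.7], [-44.4, -13.5]]
[328.1173 184.632 ] z 0.0754 mid rel [-0.  13.3] yaw rel 179.68 [59.7 28.1 63.  47.5] corners [[-30.0, -0.2], [29.8, -1.1], [29.9, 27.0], [-29.7, 47.2]]
[339.3333 105.4374] z 0.0754 mid rel [-0.1 63. ] yaw rel -0.19 [62.9 48.  59.8 27.7] corners [[-29.9, 49.3], [29.6, 29.0], [29.9, 77.1], [-29.9, 77.0]]
tray rel mm [-14.1 -25.4]
t 15.40 tcp [0.5206 0.1554 0.1631] phi 84.04 F [ 0.1 -0.8 -1.1] open 0.0847 grip 0.0
shift [-0.0047 -0.0014  0.1031] turn 0.001
```

Emit:
{"api": "servo_tool", "payload": {
  "steps": [
    [-0.0022,0,0.05,0,0,0,0.085],
    [-0.0022,0,0.1,0,0,0,0.085],
    [-0.0022,0,0.1025,0,0,0,0.085],
    [-0.0022,0,0.1025,0,0,0,0.085],
    [-0.0022,0,0.1025,0,0,0,0.05]
  ]
}}

```text
time: 15.9
tcp_pos: [0.5207, 0.1533, 0.0606]
ee_rot: [0.001, 0.743, 0.669, 0.001]
contact_force: [0.5, 0.3, 0.4]
opening: 0.0728
gripper_force: 0.0
```

Emit:
{"api": "servo_tool", "payload": {
  "steps": [
    [0,0,0,0,0,0,0.045],
    [0,0,0,0,0,0,0.045],
    [0,0,-0.004,0,0,0,0.045],
    [0.002,0.005,-0.004,0,0,0,0.045],
    [0.004,0.009,-0.004,0,0,0,0.045]
  ]
}}

```text
time: 16.4
tcp_pos: [0.529, 0.1562, 0.0633]
ee_rot: [0.0, 0.743, 0.669, 0.0]
contact_force: [0.3, 1.2, -1.5]
opening: 0.0595
gripper_force: 33.7
```

```bash
python3 -c "
from h import *
tray(0,-.013,.064)"
```

```text
tray rel mm [ -5.9 -23.7]
t 16.40 tcp [0.529  0.1562 0.0633] phi 84.03 F [ 0.3  1.2 -1.5] open 0.0595 grip 33.7
shift [ 0.0107  0.0058 -0.0007] turn 0.001
```

Floating free. Next I push it back to the board, then left.

Emit:
{"api": "servo_tool", "payload": {
  "steps": [
    [0,0.003,0,0,0,0,0.045],
    [0,0.006,0,0,0,0,0.045],
    [0,0.0065,0,0,0,0,0.045],
    [0.003,0.0065,0,0,0,0,0.045],
    [0.007,0.0065,0,0,0,0,0.045]
  ]
}}

```text
time: 16.9
tcp_pos: [0.5355, 0.1625, 0.0627]
ee_rot: [-0.0, 0.743, 0.669, -0.0]
contact_force: [0.4, 0.2, -0.3]
opening: 0.0595
gripper_force: 33.7
```

Emit:
{"api": "servo_tool", "payload": {
  "steps": [
    [0.002,0,0,0,0,0,0.045],
    [0.004,0,0,0,0,0,0.045],
    [0.005,0,0,0,0,0,0.045],
    [0.006,0,0,0,0,0,0.045],
    [0.006,0,0,0,0,0,0.045]
  ]
}}

```text
time: 17.4
tcp_pos: [0.5361, 0.1672, 0.063]
ee_rot: [0.001, 0.743, 0.67, -0.001]
contact_force: [-0.8, -5.8, 1.2]
opening: 0.0595
gripper_force: 33.8
```

```bash
python3 -c "
from h import *
tray(0,-.013,.064)"
```

```text
tray rel mm [  0.1 -12. ]
t 17.40 tcp [0.5361 0.1672 0.063 ] phi 84.09 F [-0.8 -5.8  1.2] open 0.0595 grip 33.8
shift [-0.001  -0.0001 -0.001 ] turn 0.002
```

Emit:
{"api": "servo_tool", "payload": {
  "steps": [
    [-0.001,0.0015,0,0,0,0,0.045],
    [-0.001,0.0025,0,0,0,0,0.045],
    [-0.001,0.0025,0.0015,0,0,0,0.045],
    [-0.001,0.0025,0.002,0,0,0,0.045],
    [-0.001,0.0025,0.002,0,0,0,0.045]
  ]
}}

```text
time: 17.9
tcp_pos: [0.5371, 0.167, 0.0621]
ee_rot: [-0.001, 0.743, 0.67, -0.002]
contact_force: [-9.2, -3.7, 11.2]
opening: 0.0593
gripper_force: 35.2
```

Emit:
{"api": "servo_tool", "payload": {
  "steps": [
    [0,-0.001,0,0,0,0,0.085],
    [0,-0.001,0,0,0,0,0.085],
    [0,-0.001,-0.04,0,0,0,0.085],
    [0,-0.015,-0.09,0,0,0,0.085],
    [0,-0.015,-0.11,0,0,0,0.085]
  ]
}}

```text
time: 18.4
tcp_pos: [0.5257, 0.1696, 0.1753]
ee_rot: [0.002, 0.743, 0.67, 0.003]
contact_force: [1.1, 0.8, -0.4]
opening: 0.0849
gripper_force: 0.0
```

```bash
sed -i '$d' c.py; echo "rel(); to(.4335,-.0874,.2,-43.5)" >>c.py; python3 c.py w5.png
```

```text
[333.1656 197.3423] z 0.0754 mid rel [-0.  63.1] yaw rel 0.02 [ 63.4 123.7  59.7 103.5] corners [[-30.0, -26.3], [30.0, -46.5], [29.8, 77.2], [-29.9, 77.1]]
tray rel mm [ -8.2 -10.1]
t 18.45 tcp [0.5281 0.1699 0.1785] phi 84.07 F [1.5 0.8 2.2] open 0.0848 grip 0.0
shift [-0.2656 -0.0672 -0.0234] turn 2.226
```

All three are tight and home, leaving 31 mm at the back on the right for a 28 mm end. Now B.

Emit:
{"api": "servo_tool", "payload": {
  "steps": [
    [-0.25,-0.065,-0.02,0,0,0.75,0.085],
    [-0.25,-0.065,-0.02,0,0,0.75,0.085],
    [-0.25,-0.065,-0.02,0,0,0.75,0.085],
    [-0.25,-0.065,-0.02,0,0,0.75,0.085],
    [-0.25,-0.065,-0.02,0,0,0.75,0.085]
  ]
}}

```text
time: 18.95
tcp_pos: [0.4362, -0.0663, 0.1906]
ee_rot: [0.001, 0.937, 0.348, 0.001]
contact_force: [0.3, -1.8, 0.4]
opening: 0.085
gripper_force: 0.0
```

Emit:
{"api": "servo_tool", "payload": {
  "steps": [
    [0,0,0,0,0,0.75,0.085],
    [0,0,0,0,0,0.75,0.085],
    [0,0,0,0,0,0.75,0.085],
    [0,0,0,0,0,0.75,0.085],
    [0,0,0,0,0,0.75,0.085]
  ]
}}

```text
time: 19.45
tcp_pos: [0.437, -0.0649, 0.1903]
ee_rot: [-0.0, 1.0, -0.02, 0.001]
contact_force: [-0.3, 0.7, 0.9]
opening: 0.0851
gripper_force: 0.0
```

Emit:
{"api": "servo_tool", "payload": {
  "steps": [
    [0,0,0,0,0,0.73,0.085],
    [0,0,0,0,0,0.73,0.085],
    [0,0,0,0,0,0.73,0.085],
    [0,0,0,0,0,0.73,0.085],
    [0,0,0,0,0,0.73,0.085]
  ]
}}

```text
time: 19.95
tcp_pos: [0.4371, -0.0648, 0.1903]
ee_rot: [-0.0, 0.927, -0.375, 0.001]
contact_force: [0.8, 0.2, -0.1]
opening: 0.0853
gripper_force: 0.0
```

```bash
python3 -c "
from h import *
to(.4335,-.0874,.2,-43.5)"
```

```text
t 19.95 tcp [ 0.4371 -0.0648  0.1903] phi -44.06 F [ 0.8  0.2 -0.1] open 0.0853 grip 0.0
shift [ 0.0132  0.0187 -0.0097] turn -0.010
```

Emit:
{"api": "servo_tool", "payload": {
  "steps": [
    [0.01,0.014,0,0,0,-0.01,0.085],
    [0.0135,0.0185,0,0,0,-0.01,0.085],
    [0.0135,0.0185,0,0,0,-0.01,0.085],
    [0.0135,0.0185,0,0,0,-0.01,0.085],
    [0.0135,0.0185,0,0,0,-0.01,0.085]
  ]
}}

```text
time: 20.45
tcp_pos: [0.4334, -0.0871, 0.1902]
ee_rot: [-0.0, 0.93, -0.368, -0.0]
contact_force: [-0.1, 0.8, -0.7]
opening: 0.0851
gripper_force: 0.0
```

```bash
python3 g.py b1.png -90
```

```text
[309.3994 235.607 ] z 0.0689 [ 0.4345 -0.0889] yaw 45.32 [59.4 29.1 62.4 48.7]
t 20.50 tcp [ 0.4334 -0.0871  0.1902] phi -43.14 F [ 1.   0.6 -0.6] open 0.0849 grip 0.0
shift [0.002  0.0006 0.1352] turn 0.027
```

Emit:
{"api": "servo_tool", "payload": {
  "steps": [
    [0.002,0.0006,0.045,0,0,0.02,0.085],
    [0.002,0.0006,0.09,0,0,0.02,0.085],
    [0.002,0.0006,0.135,0,0,0.02,0.085],
    [0.002,0.0006,0.135,0,0,0.02,0.085],
    [0.002,0.0006,0.135,0,0,0.02,0.05]
  ]
}}

```text
time: 21.0
tcp_pos: [0.434, -0.0888, 0.0552]
ee_rot: [-0.0, 0.926, -0.377, -0.001]
contact_force: [0.5, 0.2, 0.6]
opening: 0.073
gripper_force: 0.0
```

Emit:
{"api": "servo_tool", "payload": {
  "steps": [
    [0,0,0,0,0,0,0.045],
    [0,0,0,0,0,0,0.045],
    [0,0,0,0,0,0,0.045],
    [0,0,-0.04,0,0,0,0.045],
    [0,0,-0.09,0,0,0,0.045]
  ]
}}

```text
time: 21.5
tcp_pos: [0.4323, -0.0884, 0.145]
ee_rot: [-0.0, 0.926, -0.377, -0.003]
contact_force: [0.6, -1.3, -1.2]
opening: 0.0591
gripper_force: 34.4
```

Emit:
{"api": "servo_tool", "payload": {
  "steps": [
    [0,0,0,0,0,-0.75,0.045],
    [0,0,0,0,0,-0.75,0.045],
    [0,0,0,0,0,-0.75,0.045],
    [0,0,0,0,0,-0.75,0.045],
    [0,0,0,0,0,-0.75,0.045]
  ]
}}

```text
time: 22.0
tcp_pos: [0.4347, -0.0893, 0.1464]
ee_rot: [0.0, 1.0, -0.009, 0.001]
contact_force: [-0.8, 1.1, -0.9]
opening: 0.0594
gripper_force: 34.4
```

Emit:
{"api": "servo_tool", "payload": {
  "steps": [
    [0,0,0,0,0,-0.75,0.045],
    [0,0,0,0,0,-0.75,0.045],
    [0,0,0,0,0,-0.75,0.045],
    [0,0,0,0,0,-0.75,0.045],
    [0,0,0,0,0,-0.75,0.045]
  ]
}}

```text
time: 22.5
tcp_pos: [0.4347, -0.0893, 0.1463]
ee_rot: [0.001, 0.934, 0.358, 0.001]
contact_force: [0.5, -0.9, -1.8]
opening: 0.0595
gripper_force: 34.4
```

```bash
python3 -c "
from h import *
tray(-.028,-.0615,.145)"
```

```text
tray rel mm [ -74.  -277.7]
t 22.50 tcp [ 0.4347 -0.0893  0.1463] phi 42.00 F [ 0.5 -0.9 -1.8] open 0.0595 grip 34.4
shift [ 0.1914 -0.1105  0.0013] turn -0.733
```

Emit:
{"api": "servo_tool", "payload": {
  "steps": [
    [0.043,-0.024,0,0,0,-0.733,0.045],
    [0.086,-0.049,0,0,0,-0.733,0.045],
    [0.13,-0.074,0,0,0,-0.733,0.045],
    [0.17,-0.098,0,0,0,-0.733,0.045],
    [0.191,-0.11,0,0,0,-0.733,0.045]
  ]
}}

```text
time: 23.0
tcp_pos: [0.5051, 0.1233, 0.1467]
ee_rot: [0.001, 0.742, 0.67, 0.002]
contact_force: [-0.2, -0.5, -0.3]
opening: 0.0597
gripper_force: 34.4
```

Emit:
{"api": "servo_tool", "payload": {
  "steps": [
    [0,0,0,0,0,0,0.045],
    [0,0,0,0,0,0,0.045],
    [0,0,0,0,0,0,0.045],
    [0,0,0.02,0,0,0,0.045],
    [0,0,0.03,0,0,0,0.045]
  ]
}}

```text
time: 23.5
tcp_pos: [0.5032, 0.1185, 0.1145]
ee_rot: [-0.0, 0.746, 0.666, -0.001]
contact_force: [-0.7, -0.4, -1.1]
opening: 0.0598
gripper_force: 34.4
```

```bash
python3 -c "
from h import *
tray(-.028,-.058,.066)"
```

```text
tray rel mm [-27.6 -63.9]
t 23.50 tcp [0.5032 0.1185 0.1145] phi 83.48 F [-0.7 -0.4 -1.1] open 0.0598 grip 34.4
shift [ 0.0059 -0.0004  0.0485] turn -0.009
```

Emit:
{"api": "servo_tool", "payload": {
  "steps": [
    [0.006,0,0,0,0,-0.009,0.045],
    [0.006,0,0.02,0,0,-0.009,0.045],
    [0.006,0,0.04,0,0,-0.009,0.045],
    [0.006,0,0.05,0,0,-0.009,0.045],
    [0.006,0,0.05,0,0,-0.009,0.045]
  ]
}}

```text
time: 24.0
tcp_pos: [0.5045, 0.1256, 0.0649]
ee_rot: [-0.0, 0.742, 0.67, -0.0]
contact_force: [0.7, 0.1, -0.6]
opening: 0.0594
gripper_force: 34.7
```

```bash
python3 -c "
from h import *
tray(-.006,-.062,.064)"
```

```text
tray rel mm [-27.  -56.7]
t 24.00 tcp [0.5045 0.1256 0.0649] phi 84.13 F [ 0.7  0.1 -0.6] open 0.0594 grip 34.7
shift [-0.0054  0.021   0.0009] turn 0.002
```

Emit:
{"api": "servo_tool", "payload": {
  "steps": [
    [-0.002,0.005,0,0,0,0.002,0.045],
    [-0.003,0.01,0,0,0,0.002,0.045],
    [-0.004,0.015,0,0,0,0.002,0.045],
    [-0.005,0.019,0,0,0,0.002,0.045],
    [-0.005,0.019,0,0,0,0.002,0.045]
  ]
}}

```text
time: 24.5
tcp_pos: [0.5241, 0.1187, 0.0657]
ee_rot: [0.0, 0.743, 0.669, 0.0]
contact_force: [0.3, 0.2, -0.4]
opening: 0.0596
gripper_force: 34.8
```

```bash
python3 -c "
from h import *
tray(0,-.062,.063)"
```

```text
tray rel mm [ -6.7 -61.5]
t 24.50 tcp [0.5241 0.1187 0.0657] phi 84.01 F [ 0.3  0.2 -0.4] open 0.0596 grip 34.8
shift [-0.0005  0.0067  0.0027] turn 0.000
```

Emit:
{"api": "servo_tool", "payload": {
  "steps": [
    [0,0.003,0,0,0,0,0.045],
    [0,0.005,0,0,0,0,0.045],
    [0,0.007,0,0,0,0,0.045],
    [0,0.009,0,0,0,0,0.045],
    [0,0.009,0,0,0,0,0.045]
  ]
}}

```text
time: 25.0
tcp_pos: [0.5315, 0.118, 0.0651]
ee_rot: [-0.001, 0.743, 0.669, -0.001]
contact_force: [-1.8, 0.4, -0.2]
opening: 0.0595
gripper_force: 34.9
```

```bash
python3 -c "
from h import *
tray(0,-.062,.063)"
```

```text
tray rel mm [  0.6 -61.4]
t 25.00 tcp [0.5315 0.118  0.0651] phi 84.04 F [-1.8  0.4 -0.2] open 0.0595 grip 34.9
shift [-0.0006 -0.0006  0.0021] turn 0.001
```

Emit:
{"api": "servo_tool", "payload": {
  "steps": [
    [0,0.001,0,0,0,0,0.045],
    [0,0.0015,0.001,0,0,0,0.045],
    [0,0.0015,0.0025,0,0,0,0.045],
    [0,0.0015,0.0025,0,0,0,0.045],
    [0,0.0015,0.0025,0,0,0,0.045]
  ]
}}

```text
time: 25.5
tcp_pos: [0.5317, 0.118, 0.0637]
ee_rot: [-0.002, 0.743, 0.67, -0.002]
contact_force: [-8.5, -0.3, 11.1]
opening: 0.0597
gripper_force: 36.2
```

Emit:
{"api": "servo_tool", "payload": {
  "steps": [
    [0,0,0,0,0,0,0.085],
    [0,0,0,0,0,0,0.085],
    [0,0,-0.04,0,0,0,0.085],
    [0.03,-0.015,-0.09,0,0,0,0.085],
    [0.05,-0.02,-0.13,0,0,0,0.085]
  ]
}}

```text
time: 26.0
tcp_pos: [0.5189, 0.1673, 0.1889]
ee_rot: [-0.0, 0.743, 0.669, -0.0]
contact_force: [0.8, 0.0, -0.7]
opening: 0.085
gripper_force: 0.0
```

Emit:
{"api": "servo_tool", "payload": {
  "steps": [
    [0,0,0,0,0,0,0.085],
    [0,0,0,0,0,0,0.085],
    [0,0,0,0,0,0,0.085],
    [0,0,0,0,0,0,0.085],
    [0,0,0,0,0,0,0.085]
  ]
}}

```text
time: 26.5
tcp_pos: [0.5184, 0.1665, 0.1864]
ee_rot: [-0.001, 0.743, 0.669, -0.001]
contact_force: [-0.6, -0.4, -0.9]
opening: 0.0851
gripper_force: 0.0
```

```bash
python3 c.py w6.png; python3 -c "
from h import *
snap('top','top2.png')"
```

```text
[336.8301 318.3758] z 0.0755 mid rel [  0.1 -62.3] yaw rel 180.16 [59.5 27.6 63.2 47.7] corners [[-29.6, -76.3], [29.9, -76.3], [29.9, -48.7], [-29.9, -28.6]]
[346.6917 188.1289] z 0.0755 mid rel [ 0.  63.4] yaw rel -0.08 [ 63.  123.7  60.  103.7] corners [[-30.0, -26.3], [29.7, -46.4], [30.1, 77.4], [-29.9, 77.5]]
tray rel mm [-17.3 -14.4]
t 26.55 tcp [0.5186 0.1666 0.1867] phi 83.99 F [0.3 0.2 0.6] open 0.0847 grip 0.0
shift [-0.2615 -0.0581 -0.0129] turn 2.225
```

View pics/w6.png

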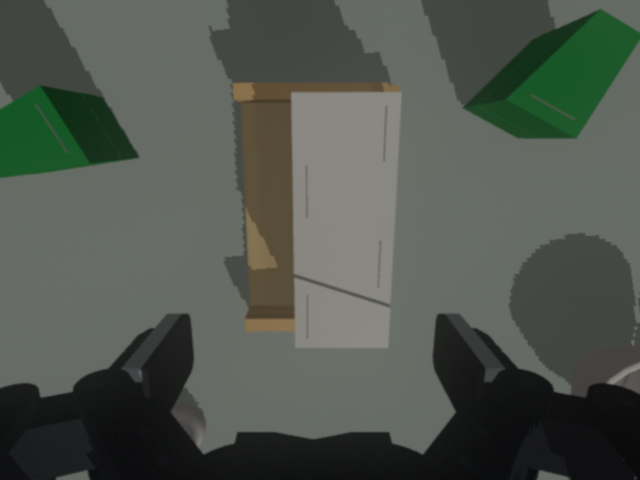

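View pics/top2.png

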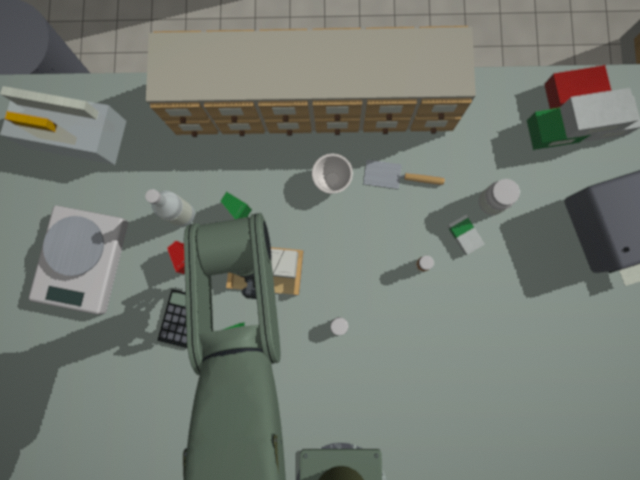

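The wrist view shows all four tops flush as one block (cols 293-400, rows 92-348), with their backs at +30 mm. B has a 2 mm gap, which is within the slack. In the top view the visible bystanders are where they were, and the gripper is clear, so I hand in.

```bash
python3 -c "
from h import *
print(robot.sign_off())"
```

```text
the job is handed in; nothing more can be done
None
```

The job is handed in at about 27 s of the 72 s limit: all four cartons stand upright in the tray, thick and thin ends alternating, with every back end measured within about 0.5 mm of the back board, and the bystanders I could see in the last picture had not moved.

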